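# Load a brass plate into a drill jig and clamp it

### The arm

A 6-joint arm with a two-finger parallel gripper is mounted at the origin on the work surface; the furniture and walls round the work are solid. World frame = base frame: x ahead of the robot, y to its left, z up, the work surface at z = 0. Lengths are in m, angles in rad, forces in N, time in s.
With the tool pointing down it reaches from about 0.275 to 1 m from the base axis. Payload 8.4 kg.
Tool frame: the origin (TCP) lies midway between the tips of the shut fingers; the grasp point (between the pads) lies 19 mm behind it; z points along the fingers, y is the direction in which the jaws open and shut (so a half turn about z gives the same grasp; the last joint's range is limited). The gripper opens to 85 mm and grips with 20 to 120 N. Pads are 22 mm wide; open, the fingers measure 114 mm over their backs; the gripper's body (76 mm by 85 mm) begins 54 mm behind the grasp point. The pads swing forward as they close: fully open they stand 13 mm farther back than shut.
Start: joints at [1.343, 0.353, 1.633, -0, 1.155, -0.002], TCP at [0.14, 0.609, 0.231] pointing down, gripper open.
Joint ranges: [-2.63, 2.63], [-0.92, 2.1], [0.06, 2.66], [-1.3, 4.44], [0, 2.69], [-3.02, 3.02]. Speed limits (rad/s): [2.22, 2.22, 2.79, 3.14, 3.14, 3.14].

### API

Orientations are given as a 3x3 rotation matrix whose columns are the frame's x, y, z axes.
In Python, from rig import arm, imaging gives the robot as it stands. The module is installed in compiled form; this text tells all that it offers.
- The arm moves only by the tool drive_tool, never from a script. Its argument "increments" is a list of rows, each a list of 5 numbers: the gripper's target within -1 to 1 (fully open at 1, half-way at 0, shut at -1), then the shift along the tool's x, y, z in cm, then the turn about the tool's z in degrees. A call has 1 to 12 rows; each row is the pose to reach, as a shift and turn from the pose commanded when the call began, along the tool's axes at that moment; what a row does not reach only later rows make up. A row lasts 1/8 s, in which the tool goes at most 62.5 mm and 10.7 degrees, less where a joint would pass 70% of its speed; a pose out of reach is approached as far as the arm can. A call with a gripper value outside its range is refused whole. The fingers move at their own pace and stop on an object; the grip force is fixed at half the most. Time passes only in rows, so rows that repeat a pose let the fingers close. It gives the time, the measured TCP pose, the force and the opening at its end, in the units of the state.
- arm.observe(): the state, without advancing time (a new reading comes with each control period).
- imaging.capture(name): name is "scene" or "top"; returns a dict with "frame" (400x640x3 uint8, red, green, blue), "K" (3x3 intrinsics, pixels), "R" (3x3) and "t" (3): a world point X has camera coordinates R X + t. Camera axes: x right, y down, z forward; pixel columns grow to the right and rows downward; lengths in m; the calibration is good to about 2 mm. A picture is of the moment at which its call begins. There is no depth.
- arm.hand_in(): hands the job in, once; it reports no verdict.
The state is a dict: "t": time; "joint_positions": joint angles; "qvel": joint speeds; "joint_torque": joint torques, N m; "ee_pos": TCP position; "ee_rot": TCP orientation; "ft_force": force on the tool from outside, world axes, zero at the start; "wrist_torque": the same for the moment, N m; "opening": opening from 0.0 (shut) to 1.0 (fully open).
Only numpy, scipy, OpenCV 4.12 (cv2) and the standard library are available. Lean on these libraries where they do the work, as an engineer would, in place of code of your own. Each camera call takes 0.05 s, during which the arm holds its last target.

### The job

The brass plate lying on the front of the drill jig has to be ready for drilling. With the jig's cam clamp open (push its lever back first if it was left part-way closed), slide the plate flat under the low bush plate until it is fully home against the end stop, without lifting or tipping it; then pull the lever round with a fingertip as far as it goes, so that the cam presses the plate square against the fence. Do it all by pushing with the fingertips, and leave the other things on the bench where they lie.

Things in the scene. Friction and masses are not known exactly. Their poses are not given: they have to be found in the camera images.
- drill_jig: Drill jig screwed to the bench: dark steel base 200 x 132 x 10 mm with steel guides. Origin on the bench under the base. +x: feeding direction (away from the robot), +y: left of it, z up. Base from x -125 to +75, y -58 to +74 mm; the plate slides on its top, 10 mm above the bench. Apart from the hub, lever and bushes, nothing on it is higher than 34 mm.
- blank: Loose brass plate, 80 (x) x 60 (y) x 8 (z) mm, corners rounded 6 mm, about 0.3 kg. Origin: centre of its underside. Starts flat on the bare front of the jig's base, its +x towards the mouth, up to 0.25 rad askew. Home and clamped, its origin is at jig x +15, y 0, z +10 mm and its rear edge (x -25 mm) is still in the open, in the mouth.
- end_stop (a point): Middle of the end stop's face: jig x +55, y +2, z +15 mm (axes as the jig's). The plate's front edge rests on it when home.
- channel_mouth (a point): Middle of the channel's mouth: jig x -20, y +2, z +10 mm, on the base. From here on the channel is straight: right (fence) face at jig y -30, left rail face at y +34 mm, 4 mm wider than the plate; walls 10 mm high above the base. Before it, from jig x -48 to -20 mm, two guides of that height flare outwards by 26 degrees.
- bridge (a point): Centre of the underside of the steel bush plate (the low bridge): jig x +34, y +2, z +20 mm, so 10 mm above the base and 2 mm above the plate. It spans the channel from jig x +18 to +50 mm; its top is 30 mm above the bench, and two drill bushes on it reach 38 mm.
- clamp_lever (a joint): Cam lever, rad: 0 = open, 1.92 = closed at its limit, counter-clockwise from above; starts at 0 to 1.2. Arm direction in the jig's frame = 60 degrees + value (open: left and forwards; closed: back along the base). The cam is clear of the channel below 0.35; beyond, it bulges in (2 mm at 0.8, 4.5 closed). Closing slides the plate to the fence, bearing on it from 1.4. Stays where left.
- lever_knob (a point): On the axis of the lever's upright black handle, 75 mm from the pivot, 45 mm above the bench. The handle is a round post 12 to 18 mm across, from 21 to 63 mm above the bench; its arm is 8 mm thick, 26.5 mm above the bench. Push it sideways along the circle about the pivot: 1 to 2 N, up to about 6 N at the end of closing.
- lever_pivot (a point): The lever's vertical pivot axis (jig x 0, y +49 mm), 26.5 mm above the bench, on the left of the mouth. The hub is 22 mm across, its top 38 mm above the bench; below it sits the round steel cam, 30 mm across.
- needle_file: Needle file, 150 mm long, 13 mm thick, on the bench close beside the jig's right edge. Bystander: leave alone. Origin under its middle.
- oil_bottle: Small dropper bottle, 33 mm across, 102 mm tall, standing behind the right corner of the jig. Bystander: leave alone. Origin under its middle.
- bench_block: Steel bench block, 44 x 68 x 28 mm, behind the jig on the right. Bystander: leave alone. Origin under its middle.
- bezel_cup: Steel cup, 56 mm across, 18 mm high, on the bench to the left of the jig. Bystander: leave alone. Origin under its middle.
- copper_disc: Copper disc, 24 mm across, 6 mm thick, on the bench to the left of the jig's front. Bystander: leave alone. Origin under its middle.
- drilled_plate: A finished brass plate of the same size with two drilled holes, on the bench behind the jig. Bystander: leave alone. Origin under its middle.
- pliers_flat: Pliers, 146 mm long, 12 mm thick, on the bench at the front left. Bystander: leave alone. Origin under its middle.

How it is judged:
By the outcome, as a careful person would: the job done as asked, in the order asked, and still so for the second after the job is handed in, with the robot touching nothing.
It also fails if it takes over 72 s, if anything falls off the work surface, if the arm or the gripper's body presses on something with over 40 N, if the wrist force passes 120 N, or if a joint passes its speed limit or range.

## Working session

There is one attempt and no reset: what is moved stays moved. The work goes in short steps, Python scripts to look and compute and a tool call to move; the robot and the scene stay as the last step left them, time stands still between calls to the robot, and variables do not carry over. Pictures are saved under pics/ and viewed, and the job is handed in when it is done.

Besides the shell and the picture viewer there is one more tool, called after "Call:" as name(argument=value, ...) on one line, values as JSON. drive_tool: Moves the arm, as the interface text tells. Its arguments: {"type":"object","properties":{"increments":{"type":"array"}},"required":["increments"]}

```bash
mkdir -p pics; cat > h.py <<'E'
import numpy as np, cv2
from rig import arm, imaging
def cap(name, fn):
    d=imaging.capture(name); cv2.imwrite('pics/'+fn,cv2.cvtColor(d['frame'],cv2.COLOR_RGB2BGR))
    np.savez(fn[:-4]+'.npz',**d); return d
def ray(d,u,v,z):
    K,R,t=d['K'],d['R'],d['t']
    c=-R.T@t; r=R.T@np.linalg.inv(K)@np.array([u,v,1.0])
    return c+r*(z-c[2])/r[2]
def proj(d,X):
    p=d['K']@(d['R']@np.asarray(X,float)+d['t']); return p[:2]/p[2]
E
python3 - <<'E'
from h import *
np.set_printoptions(precision=4,suppress=True)
for n in('scene','top'):
    d=cap(n,n+'0.png'); print(n,d['K'],-d['R'].T@d['t'],d['R'])
s=arm.observe(); print(s)
E
```

```text
scene [[412.0359   0.     320.6561]
 [  0.     412.0359 193.6589]
 [  0.       0.       1.    ]] [0.6673 0.4395 0.9223] [[-0.9511  0.3085 -0.0152]
 [ 0.2788  0.8364 -0.4719]
 [-0.1328 -0.4531 -0.8815]]
top [[493.1393   0.     323.0683]
 [  0.     493.1393 202.4676]
 [  0.       0.       1.    ]] [ 0.4339 -0.0056  1.0371] [[ 0.0074 -0.9999 -0.013 ]
 [-0.9903 -0.0055 -0.1389]
 [ 0.1388  0.0139 -0.9902]]
{'t': 0.1, 'joint_positions': array([ 1.3426,  0.3536,  1.634 , -0.    ,  1.1552, -0.0024]), 'qvel': array([-0.0004, -0.0013, -0.0011, -0.0002,  0.0003, -0.0014]), 'joint_torque': array([ -0.001 , -60.6359, -34.2818,  -0.0001,   0.0041,   0.    ]), 'ee_pos': array([0.1398, 0.6087, 0.2306]), 'ee_rot': array([[-0.9746,  0.2239, -0.0002],
       [ 0.2239,  0.9746, -0.0012],
       [-0.    , -0.0013, -1.    ]]), 'ft_force': array([-0.75  ,  0.6012, -0.1688]), 'wrist_torque': array([-0.0091, -0.045 , -0.0412]), 'opening': 1.0003432009262296}
```

View pics/scene0.png

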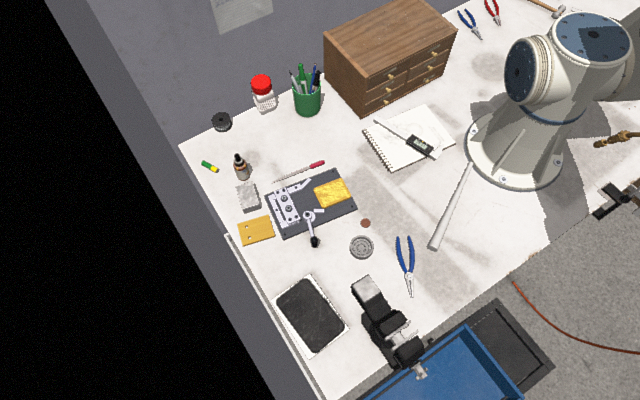

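View pics/top0.png

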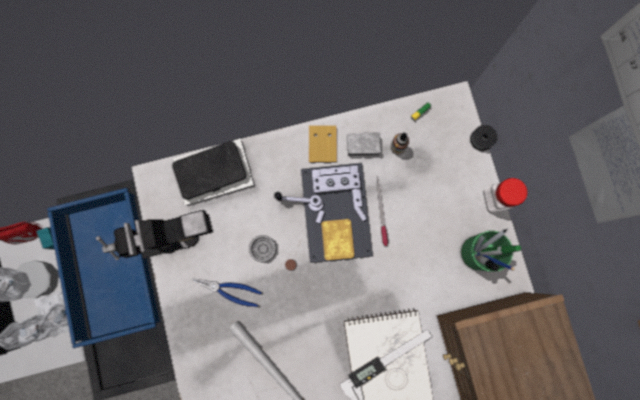

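The top view shows the jig at about (337,212) px, the plate at (338,239), and the lever knob at (278,196) to the left. The arm is clear of it. I'll zoom in on both views.

```bash
python3 - <<'E'
from h import *
a=cv2.imread('pics/top0.png')[150:275,255:405]; cv2.imwrite('pics/top0z.png',cv2.resize(a,None,fx=5,fy=4.8,interpolation=cv2.INTER_CUBIC)[:600,:])
a=cv2.imread('pics/scene0.png')[155:255,235:375]; cv2.imwrite('pics/scene0z.png',cv2.resize(a,None,fx=5.6,fy=5.6,interpolation=cv2.INTER_CUBIC))
E
```

```text
(no output)
```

View pics/top0z.png

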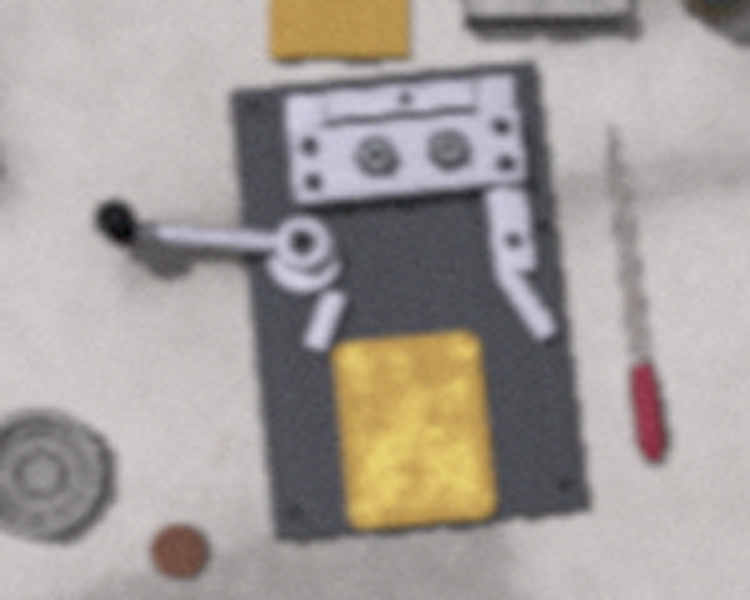

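View pics/scene0z.png

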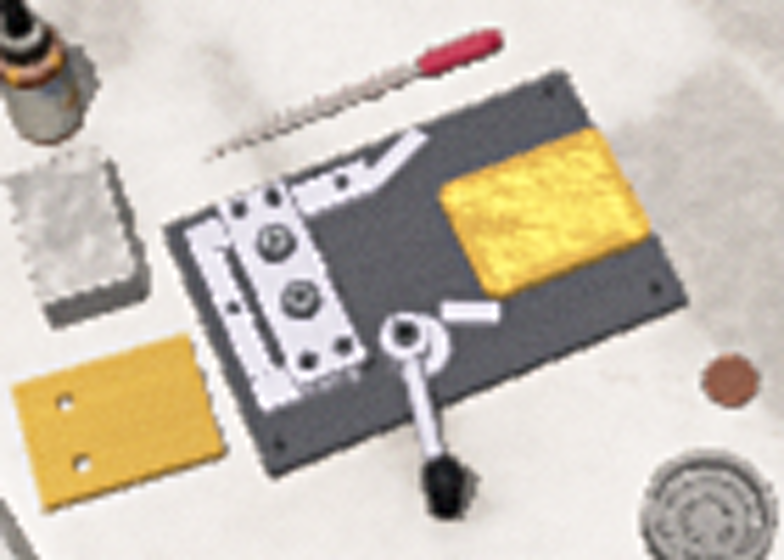

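```bash
cat >> h.py <<'E'
def kabsch(P,Q):  # Q->P : P=R Q + t, 2D
    P=np.asarray(P,float);Q=np.asarray(Q,float)
    a=P-P.mean(0);b=Q-Q.mean(0)
    th=np.arctan2((b[:,0]*a[:,1]-b[:,1]*a[:,0]).sum(),(a*b).sum())
    R=np.array([[np.cos(th),-np.sin(th)],[np.sin(th),np.cos(th)]])
    t=P.mean(0)-R@Q.mean(0); return th,R,t,np.linalg.norm(P-(Q@R.T+t),axis=1)
def ld(fn): return dict(np.load(fn))
def rect_of(d,mask,z):
    c=max(cv2.findContours(mask,cv2.RETR_EXTERNAL,cv2.CHAIN_APPROX_NONE)[0],key=cv2.contourArea)
    P=np.array([ray(d,*p[0],z)[:2] for p in c])*1000
    r=cv2.minAreaRect(P.astype(np.float32)); return r,P
def yellow(d):
    h=cv2.cvtColor(d['frame'],cv2.COLOR_RGB2HSV); return cv2.inRange(h,(15,100,90),(35,255,255))
E
cat > m1.py <<'E'
from h import *
np.set_printoptions(precision=1,suppress=True)
J=np.array([[75,74],[75,-58],[-125,-58],[-125,74]])
T=np.array([(234,92),(534,64),(588,508),(280,540)])/np.array([5,4.8])+[255,150]
S=np.array([(272,476),(165,228),(565,70),(686,300)])/5.6+[235,155]
for n,C in(('top0',T),('scene0',S)):
    d=ld(n+'.npz'); P=np.array([ray(d,u,v,.010)[:2]*1000 for u,v in C])
    th,R,t,e=kabsch(P,J); print(n,P.tolist(),'th',round(th,4),'t',t,'res',e)
    print(' sides',np.linalg.norm(np.roll(P,-1,0)-P,axis=1))
    m=yellow(d)
    x0,y0,x1,y1=(300,200,375,275) if n=='top0' else (305,170,365,215)
    k=np.zeros_like(m);k[y0:y1,x0:x1]=m[y0:y1,x0:x1]
    r,_=rect_of(d,k,.018); c=np.array(r[0]); print(' blank',r,'in jig',R.T@(c-t))
def tri(a,b):
    A=[];B=[]
    for d,(u,v) in((ld('top0.npz'),a),(ld('scene0.npz'),b)):
        c=-d['R'].T@d['t'];r=d['R'].T@np.linalg.inv(d['K'])@[u,v,1];r/=np.linalg.norm(r)
        M=np.eye(3)-np.outer(r,r);A.append(M);B.append(M@c)
    return np.linalg.solve(sum(A),sum(B))*1000
tz=lambda x,y:(x/5+255,y/4.8+150)
sz=lambda x,y:(x/5.6+235,y/5.6+155)
print('knob top',tri(tz(117,218),sz(445,468)),ray(ld('top0.npz'),*tz(115,216),.063)*1000)
print('pivot',tri(tz(302,241),sz(405,331)))
E
python3 m1.py
```

```text
top0 [[649.0439692073775, 54.632501497703956], [662.2763567285167, -72.76731783026455], [466.92534924776436, -94.41252078679321], [452.3146353519347, 32.94804564672586]] th 0.1097 t [583.4 -25.1] res [2.2 2.7 2.5 2.2]
 sides [128.1 196.5 128.2 197.9]
 blank ((500.3464660644531, -21.15056610107422), (81.2802963256836, 61.303306579589844), 5.669212341308594) in jig [-82.1  13. ]
scene0 [[651.8137817647448, 61.41195586727982], [665.5355117865101, -68.44455281683592], [468.5077911649232, -90.19751333071324], [456.68958421139854, 38.871871496410584]] th 0.1082 t [586.4 -19.8] res [1.2 1.9 0.8 2.9]
 sides [130.6 198.2 129.6 196.4]
 blank ((504.17926025390625, -19.429344177246094), (81.05543518066406, 63.601470947265625), 5.666463851928711) in jig [-81.6   9.3]
knob top [585.4  98.6  54.8] [585.   98.5  63. ]
pivot [580.   24.3  30.9]
```

```bash
cat > m2.py <<'E'
from h import *
np.set_printoptions(precision=1,suppress=True)
J=np.array([[75,74],[75,-58],[-125,-58],[-125,74]])
for n,b in(('top0',(295,155,378,270)),('scene0',(255,160,362,245))):
    d=ld(n+'.npz'); h=cv2.cvtColor(d['frame'],cv2.COLOR_RGB2HSV)
    m=((h[...,2]<120)&(h[...,1]<90)).astype(np.uint8)*255
    k=np.zeros_like(m);k[b[1]:b[3],b[0]:b[2]]=m[b[1]:b[3],b[0]:b[2]]
    k=cv2.morphologyEx(k,cv2.MORPH_OPEN,np.ones((3,3),np.uint8))
    r,P=rect_of(d,k,.010); print(n,'jig rect',r)
    cv2.imwrite('pics/%s_m.png'%n,cv2.resize(k[b[1]:b[3],b[0]:b[2]],None,fx=4,fy=4))
    th=np.deg2rad(r[2]); 
    R=np.array([[np.cos(.109),-np.sin(.109)],[np.sin(.109),np.cos(.109)]])
    print(' origin',np.array(r[0])-R@np.array([-25,8]))
    for nm,uv in (('disc',(291,265)),('cup',(263,248))) if n=='top0' else (('disc',(365.5,223)),('cup',(361,246))):
        p=ray(d,*uv,.006 if nm=='disc' else .018)[:2]*1000; print(nm,p, R.T@(p-[585,-22.5]))
E
python3 m2.py
```

```text
top0 jig rect ((534.4310913085938, -39.181427001953125), (152.64808654785156, 95.69013214111328), 11.275164604187012)
 origin [560.2 -44.4]
disc [446.9  74.6] [-126.7  111.5]
cup [481.2 132.1] [-86.4 164.9]
scene0 jig rect ((534.8424682617188, -39.757568359375), (157.52256774902344, 79.29014587402344), 25.202686309814453)
 origin [560.6 -45. ]
disc [450.9  79.8] [-122.1  116.2]
cup [484.6 135.9] [-82.6 168.4]
```

Call:
drive_tool(increments=[[-1,0,0,0,-9.6],[-1,0,0,0,-19.2]])

```text
t: 0.35
ee_pos: [0.1398, 0.6088, 0.2308]
ee_rot: [[-0.993, -0.115, -0.0], [-0.115, 0.993, -0.001], [0.0, -0.001, -1.0]]
ft_force: [1.1, -0.3, 0.1]
opening: 0.604
```

Call:
drive_tool(increments=[[-1,-3.1,-5,0,0],[-1,-6.2,-10,0,0],[-1,-9.3,-15,0,0],[-1,-12.4,-20,0,0],[-1,-15.5,-25,1,0],[-1,-18.6,-30,2,0],[-1,-21.7,-35,4,0],[-1,-24.8,-40,6,0],[-1,-27.9,-45,8,0],[-1,-31,-50,10,0],[-1,-34.4,-55.2,12,0],[-1,-34.4,-55.2,13,0]])

```text
t: 1.85
ee_pos: [0.5438, 0.095, 0.1001]
ee_rot: [[-0.994, -0.105, 0.0], [-0.105, 0.994, -0.0], [0.0, -0.0, -1.0]]
ft_force: [-0.2, 0.4, -0.3]
opening: 0.001
```

```bash
cat > look.py <<'E'
import sys
from h import *
n=sys.argv[1]
for c,b,f in(('top',(255,130,415,280),5),('scene',(225,140,385,260),5)):
    d=cap(c,f'{c}{n}.png')
    a=cv2.cvtColor(d['frame'],cv2.COLOR_RGB2BGR)[b[1]:b[3],b[0]:b[2]]
    cv2.imwrite(f'pics/{c}{n}z.png',cv2.resize(a,None,fx=5,fy=4 if c=='top' else 5,interpolation=cv2.INTER_CUBIC))
s=arm.observe();print(s['t'],s['ee_pos'],s['ft_force'],s['opening'])
E
python3 look.py 1
```

```text
1.95 [0.54102693 0.09719843 0.09975229] [-0.29296796 -0.22730762  0.61566431] -3.1880963128740166e-05
```

View pics/top1z.png

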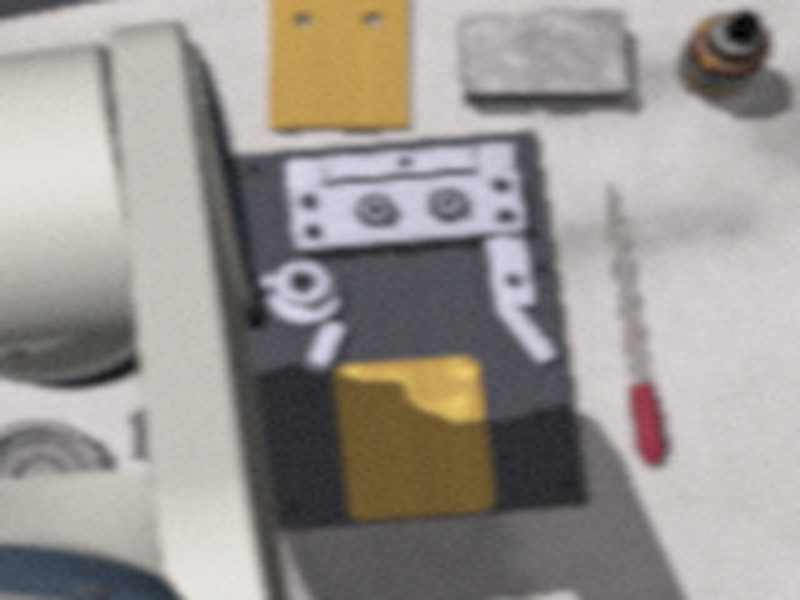

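View pics/scene1z.png

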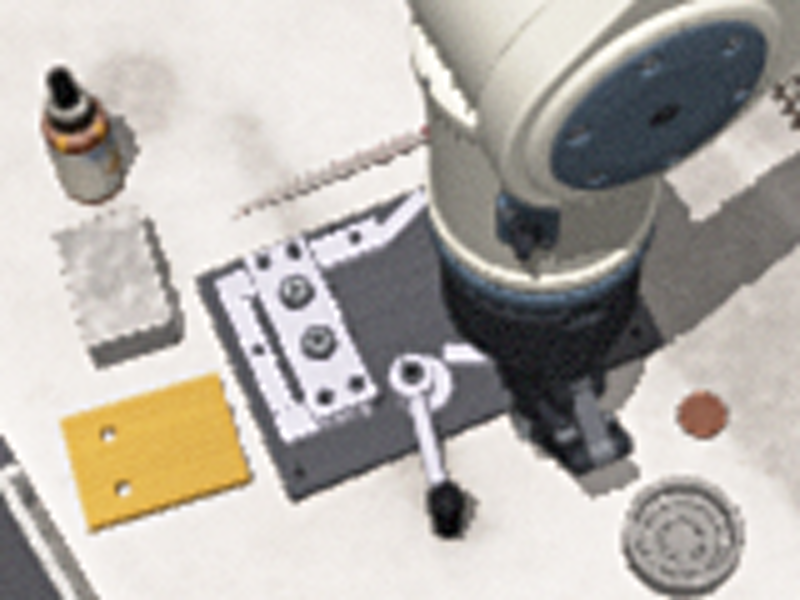

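Top: the arm hides the lever, while the jig and plate are still visible. Scene: the fingertips are at about zoom (590,455) and the knob at (447,510). I'll check the projection of the TCP.

```bash
python3 - <<'E'
from h import *
d=ld('scene1.npz'); s=arm.observe(); p=s['ee_pos'];R=s['ee_rot']
z=lambda q:((q-[225,140])*5).round(0)
print('tcp',z(proj(d,p)))
for a in(-11,11):
  for b in(-14,14): print(a,b,z(proj(d,p+R@np.array([a,b,0])/1000)))
a=cv2.imread('pics/scene1.png')[205:250,310:370];cv2.imwrite('pics/s1f.png',cv2.resize(a,None,fx=12,fy=12,interpolation=cv2.INTER_CUBIC))
print([((proj(d,p+R@np.array([a,b,0])/1000)-[310,205])*12).round() for a in(-11,11) for b in (-14,14)])
E
```

```text
tcp [540. 421.]
-11 -14 [504. 404.]
-11 14 [531. 458.]
11 -14 [550. 385.]
11 14 [577. 439.]
[array([190., 190.]), array([254., 320.]), array([299., 145.]), array([365., 273.])]
```

View pics/s1f.png

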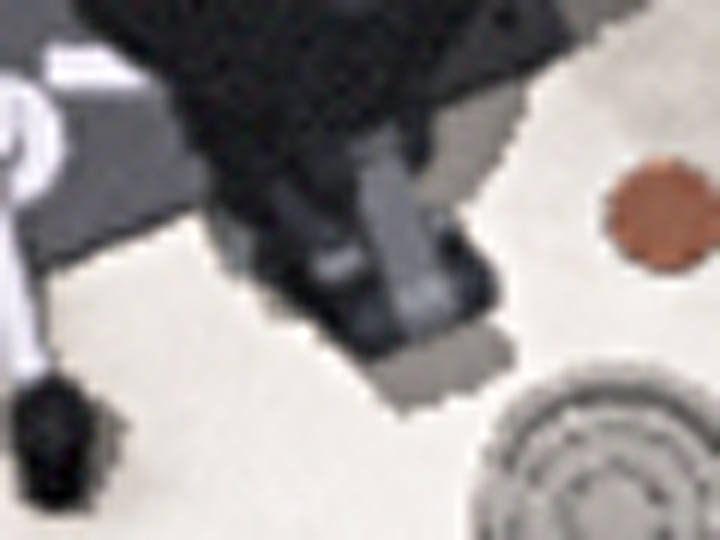

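Call:
drive_tool(increments=[[-1,0,0,3,0],[-1,0,0,6.4,0],[-1,-0.5,0,6.4,0],[-1,-1,0,6.4,0],[-1,-1.5,0,6.4,0],[-1,-2,0,6.4,0],[-1,-2.4,0,6.4,0],[-1,-2.8,0,6.4,0],[-1,-3.2,-0.2,6.4,0],[-1,-3.5,-0.3,6.4,0]])

```text
t: 3.2
ee_pos: [0.5773, 0.0987, 0.0371]
ee_rot: [[-0.994, -0.109, -0.0], [-0.109, 0.994, -0.0], [0.0, 0.0, -1.0]]
ft_force: [-0.4, 0.4, 0.6]
opening: 0.002
```

```bash
python3 look.py 2
```

```text
3.3 [0.57755757 0.09865944 0.03721115] [ 0.12153032 -0.25253497 -0.79259509] -0.0038948146754767088
```

View pics/scene2z.png

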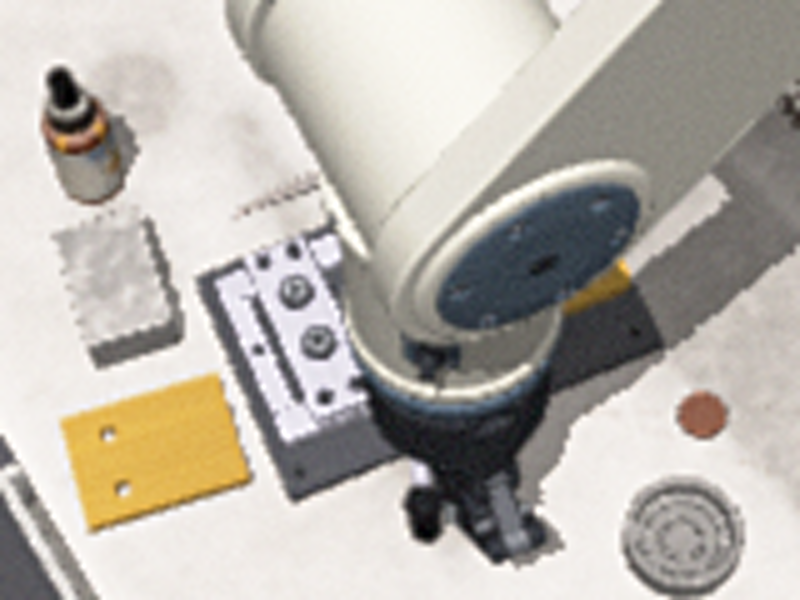

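The knob has moved with the finger, from (447,510) to (425,510). I'll push on to the open stop.

Call:
drive_tool(increments=[[-1,-0.4,0,0,0],[-1,-0.8,-0.1,0,0],[-1,-1.0,-0.1,0,0]])

```text
t: 3.68
ee_pos: [0.5875, 0.0988, 0.0373]
ee_rot: [[-0.994, -0.109, -0.0], [-0.109, 0.994, -0.0], [0.0, -0.0, -1.0]]
ft_force: [-1.2, -1.7, -0.2]
opening: -0.002
```

Call:
drive_tool(increments=[[-1,-0.2,-0.1,0,0],[-1,-0.4,-0.1,0,0],[-1,-0.4,-0.1,0,0]])

```text
t: 4.05
ee_pos: [0.591, 0.0982, 0.0372]
ee_rot: [[-0.994, -0.109, -0.001], [-0.109, 0.994, -0.0], [0.001, -0.0, -1.0]]
ft_force: [-2.4, -1.0, -0.4]
opening: 0.002
```

Call:
drive_tool(increments=[[-1,-0.2,-0.1,0,0],[-1,-0.3,-0.1,0,0],[-1,-0.3,-0.1,0,0]])

```text
t: 4.42
ee_pos: [0.5914, 0.0979, 0.0369]
ee_rot: [[-0.994, -0.109, -0.006], [-0.109, 0.994, -0.0], [0.006, 0.001, -1.0]]
ft_force: [-12.2, 1.6, 7.9]
opening: -0.004
```

Call:
drive_tool(increments=[[-1,-0.2,0,0,0],[-1,-0.3,0,0,0],[-1,-0.3,0,0,0]])

```text
t: 4.8
ee_pos: [0.5917, 0.0978, 0.0366]
ee_rot: [[-0.994, -0.109, -0.011], [-0.109, 0.994, -0.001], [0.011, 0.0, -1.0]]
ft_force: [-20.4, -0.1, 14.5]
opening: -0.0
```

The lever is against its open stop: the force rose with no further motion at TCP x 0.591, which fits the predicted knob position. Next I back off, rise, and move beside the plate.

Call:
drive_tool(increments=[[-1,2,0,0,0],[-1,4,0,-2,0],[-1,6,-1.5,-6,0],[-1,8,-4.5,-6,0],[-1,9.5,-5.7,-6,0],[-1,9.5,-5.7,-6,0],[-1,9.5,-5.7,-6,0]])

```text
t: 5.68
ee_pos: [0.5098, 0.0315, 0.0971]
ee_rot: [[-0.994, -0.109, 0.0], [-0.109, 0.994, 0.0], [-0.0, 0.0, -1.0]]
ft_force: [0.0, 0.5, 0.1]
opening: 0.001
```

```bash
python3 look.py 3
```

```text
5.775 [0.50987879 0.03163069 0.0970606 ] [-0.91720235  1.01104832 -0.42587005] -0.0017220797122835894
```

View pics/scene3z.png

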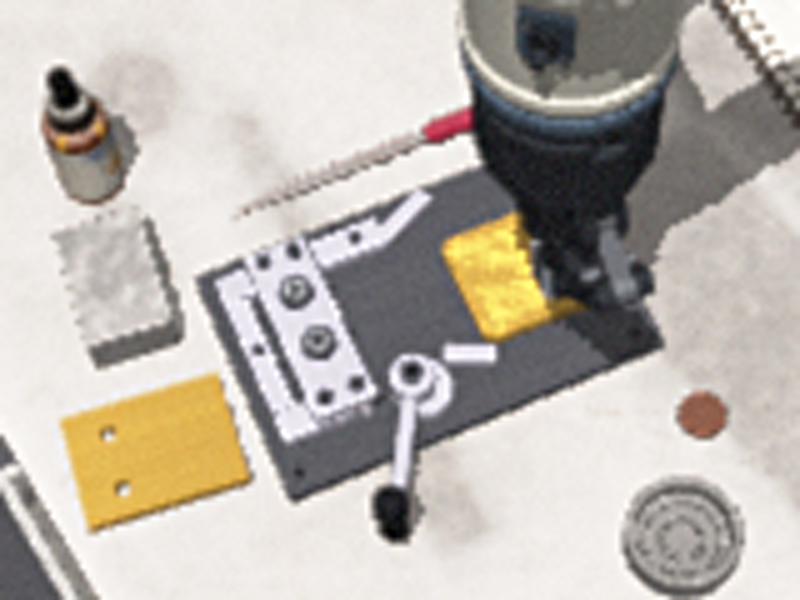

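View pics/top3z.png

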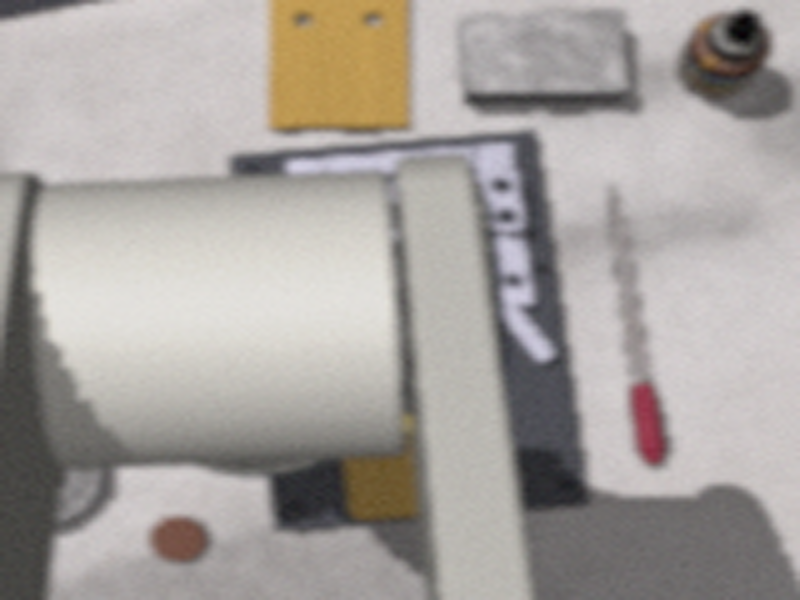

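Call:
drive_tool(increments=[[-1,1.3,0.5,3,0],[-1,1.3,0.5,7,0],[-1,1.3,0.5,8.0,0],[-1,1.3,0.5,8.4,0],[-1,1.3,0.5,8.4,0]])

```text
t: 6.4
ee_pos: [0.4966, 0.0347, 0.0139]
ee_rot: [[-0.994, -0.109, 0.001], [-0.109, 0.994, 0.0], [-0.001, -0.0, -1.0]]
ft_force: [0.2, 0.3, 0.8]
opening: 0.002
```

Call:
drive_tool(increments=[[-1,0,-0.3,0,0],[-1,0,-0.6,0,0],[-1,0,-0.9,0,0],[-1,0,-1.2,0,0],[-1,0,-1.5,0,0],[-1,0,-1.7,0,0],[-1,0,-1.7,0,0]])

```text
t: 7.28
ee_pos: [0.4976, 0.0175, 0.0133]
ee_rot: [[-0.994, -0.109, -0.0], [-0.109, 0.994, -0.0], [0.0, -0.0, -1.0]]
ft_force: [0.7, -0.3, 0.0]
opening: -0.001
```

```bash
python3 look.py 4
```

```text
7.375 [0.49754735 0.01762421 0.01324871] [-0.10643453  0.07619952 -0.26690131] 0.001008931762916802
```

View pics/scene4z.png

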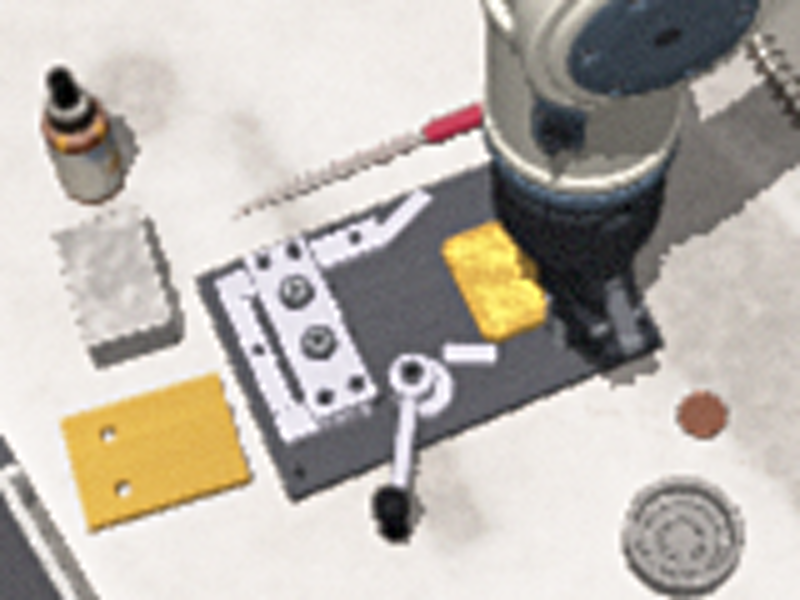

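The plate has not moved (its corners are still at (443,240) and (490,338)) and there is no force, so the finger has not reached it. I'll continue.

Call:
drive_tool(increments=[[-1,0,-0.2,0,0],[-1,0,-0.4,0,0],[-1,0,-0.6,0,0],[-1,0,-0.6,0,0]])

```text
t: 7.88
ee_pos: [0.4982, 0.0115, 0.0133]
ee_rot: [[-0.994, -0.109, -0.0], [-0.109, 0.994, -0.0], [0.0, -0.0, -1.0]]
ft_force: [0.4, 0.7, -0.1]
opening: 0.003
```

```bash
python3 look.py 5
```

```text
7.975 [0.49824907 0.01150619 0.01328661] [ 0.65901397 -0.52754019 -0.28682813] -0.00034796106848536103
```

View pics/scene5z.png

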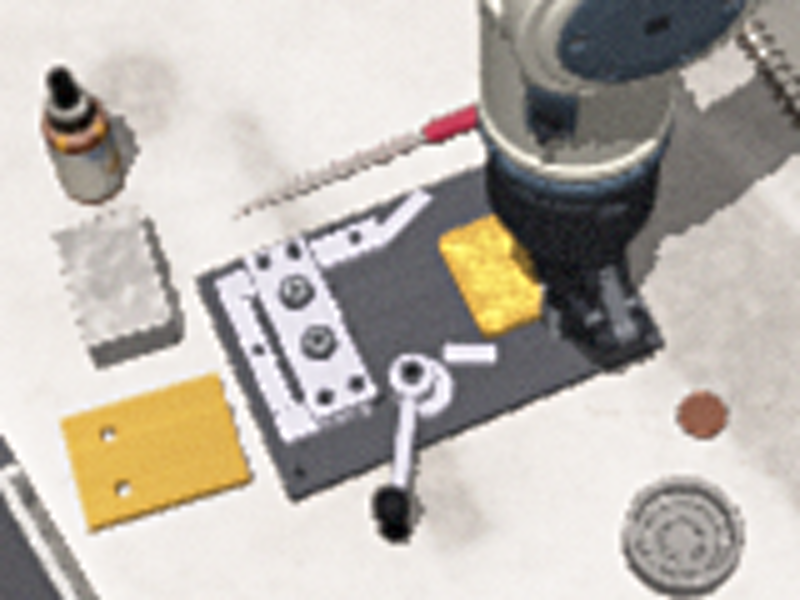

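The plate has started to move, with its corner now at (439,237). I'll push about 8 mm more, then back off and measure.

Call:
drive_tool(increments=[[-1,0,-0.2,0,0],[-1,0,-0.4,0,0],[-1,0,-0.6,0,0],[-1,0,-0.8,0,0],[-1,0,-0.8,0,0]])

```text
t: 8.6
ee_pos: [0.4992, 0.0034, 0.0133]
ee_rot: [[-0.994, -0.109, 0.0], [-0.109, 0.994, -0.0], [-0.0, -0.0, -1.0]]
ft_force: [-0.0, 1.0, 0.8]
opening: -0.002
```

Call:
drive_tool(increments=[[-1,0,1,0,0],[-1,0,2,-3,0],[-1,4,2,-8,0],[-1,9,2,-13,0],[-1,9,8,-13,0],[-1,9,14,-13,0],[-1,9,14,-13,0]])

```text
t: 9.48
ee_pos: [0.3939, 0.1367, 0.1439]
ee_rot: [[-0.993, -0.115, 0.002], [-0.115, 0.993, 0.001], [-0.002, 0.001, -1.0]]
ft_force: [-0.4, 0.1, -0.8]
opening: 0.0
```

```bash
python3 look.py 6
```

```text
9.575 [0.39398127 0.13374288 0.14327611] [0.97607249 0.38020576 0.64420837] 0.0002686894154922316
```

View pics/scene6z.png

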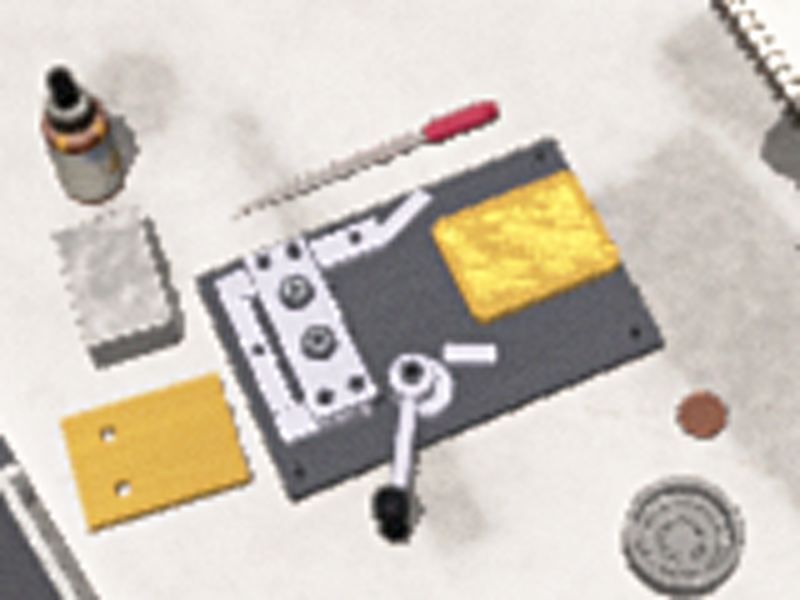

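View pics/top6z.png

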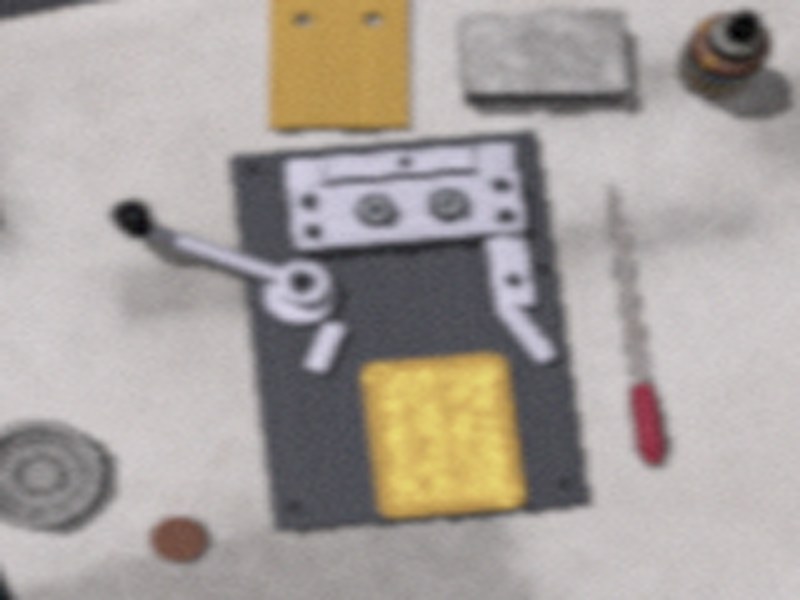

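```bash
cat > m3.py <<'E'
import sys
from h import *
np.set_printoptions(precision=1,suppress=True)
n=sys.argv[1]
J=np.array([[75,74],[75,-58],[-125,-58],[-125,74]])
T=(np.array([(234,157),(534,134),(589,505),(278,530)])+.5)/np.array([5,4])-.5+[255,130]
S=(np.array([(293,500),(198,270),(557,138),(664,346)])+.5)/5-.5+[225,140]
for c,C,b in(('top',T,(300,180,375,275)),('scene',S,(290,160,365,215))):
    d=ld(f'{c}{n}.npz'); P=np.array([ray(d,u,v,.010)[:2]*1000 for u,v in C])
    th,R,t,e=kabsch(P,J); print(c,'jig th',round(th,4),'t',t,'res',e)
    m=yellow(d);k=np.zeros_like(m);k[b[1]:b[3],b[0]:b[2]]=m[b[1]:b[3],b[0]:b[2]]
    r,_=rect_of(d,k,.018); print(' plate world',r,'jig',R.T@(np.array(r[0])-t))
E
python3 m3.py 6
```

```text
top jig th 0.1076 t [583.8 -24.2] res [2.1 2.7 1.7 2. ]
 plate world ((501.90765380859375, -33.31205368041992), (81.70631408691406, 61.00103759765625), 6.053091049194336) jig [-82.4  -0.2]
scene jig th 0.0923 t [586.2 -22.1] res [2.4 2.1 1.  2.3]
 plate world ((505.5213623046875, -31.789337158203125), (80.86194610595703, 64.61760711669922), 6.404303550720215) jig [-81.2  -2.2]
```

Top and scene both put the plate square and centred, about 0 to -2 mm in jig y. Top shows the lever fully open. Now I go behind the rear edge.

Call:
drive_tool(increments=[[-1,-0.5,-6,0,0],[-1,-1,-12,0,0],[-1,-2.9,-17.7,1,0],[-1,-2.9,-17.7,5,0],[-1,-2.9,-17.7,9,0],[-1,-2.9,-17.7,12,0],[-1,-2.9,-17.7,12.9,0],[-1,-2.9,-17.7,12.9,0],[-1,-2.9,-17.7,12.9,0]])

```text
t: 10.7
ee_pos: [0.4433, -0.0401, 0.0152]
ee_rot: [[-0.994, -0.109, 0.002], [-0.109, 0.994, -0.0], [-0.002, -0.0, -1.0]]
ft_force: [-0.1, 0.0, 0.5]
opening: 0.003
```

```bash
python3 look.py 7
```

```text
10.8 [ 0.44331748 -0.03985967  0.01530463] [-0.29808272 -0.04940793 -0.4843429 ] 0.0022198809047946715
```

View pics/scene7z.png

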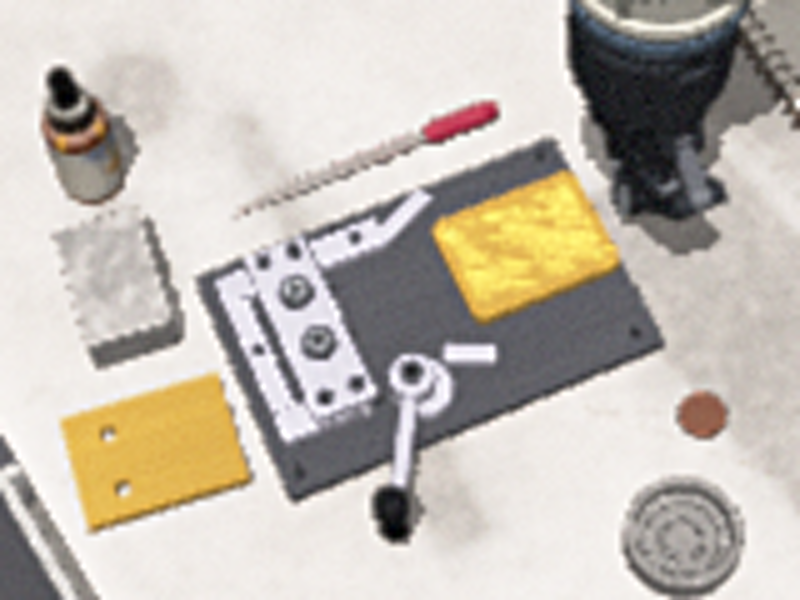

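View pics/top7z.png

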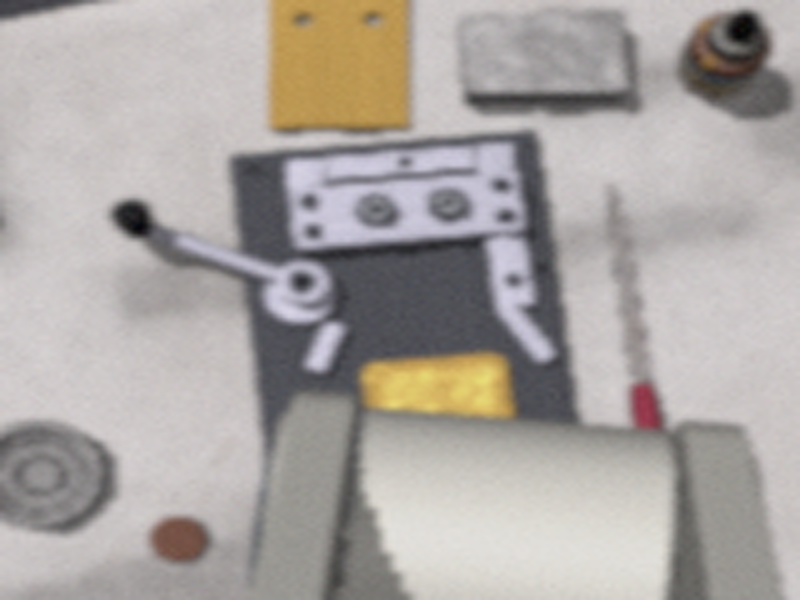

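Call:
drive_tool(increments=[[-1,-0.4,0,0.15,0],[-1,-0.8,0,0.15,0],[-1,-1.2,0,0.15,0],[-1,-1.6,0,0.15,0],[-1,-2.0,0,0.15,0],[-1,-2.4,0,0.15,0],[-1,-2.8,0,0.15,0],[-1,-3.2,0,0.15,0],[-1,-3.6,0,0.15,0],[-1,-4.0,0,0.15,0],[-1,-4.0,0,0.15,0]])

```text
t: 12.18
ee_pos: [0.483, -0.0353, 0.0129]
ee_rot: [[-0.994, -0.109, 0.001], [-0.109, 0.994, -0.0], [-0.001, -0.0, -1.0]]
ft_force: [-1.9, 0.9, -1.6]
opening: 0.002
```

```bash
python3 look.py 8
```

```text
12.275 [ 0.48298897 -0.03539571  0.01294193] [ 0.91690737 -0.13453614  0.53923556] 0.0018973422141803187
```

View pics/scene8z.png

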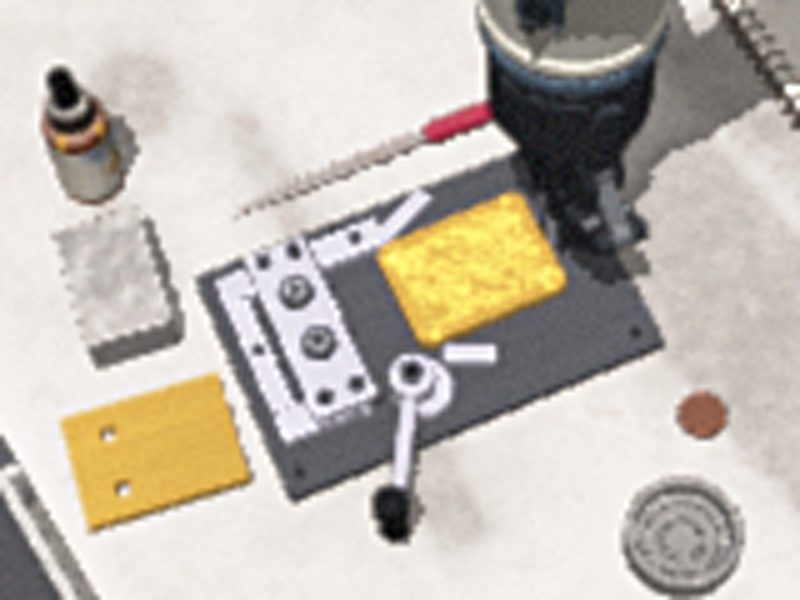

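View pics/top8z.png

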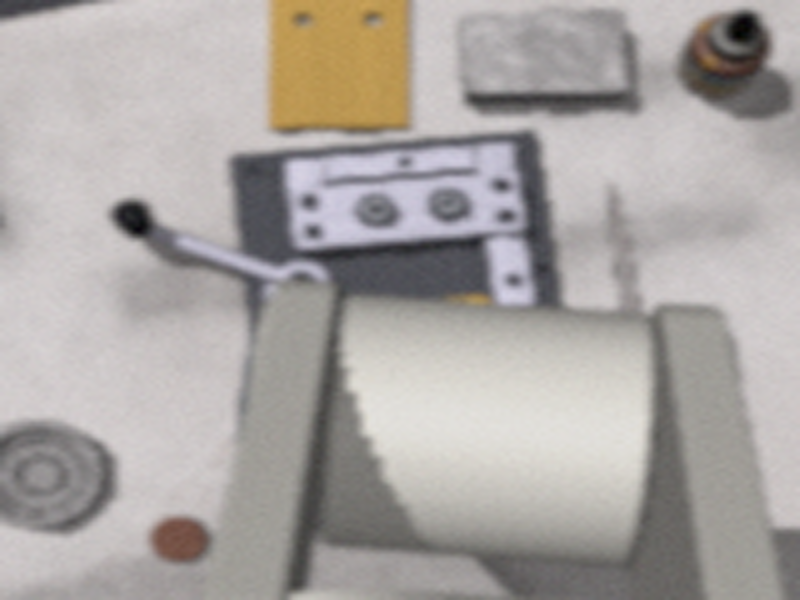

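The scene shows the plate square, with its front just inside the mouth at corners (378,252) and (428,345). I'll continue.

Call:
drive_tool(increments=[[-1,-0.4,0,0,0],[-1,-0.8,0,0,0],[-1,-1.2,0,0,0],[-1,-1.6,0,0,0],[-1,-2.0,0,0,0],[-1,-2.4,0,0,0],[-1,-2.8,0,0,0],[-1,-3.2,0,0,0],[-1,-3.6,0,0,0],[-1,-3.6,0,0,0]])

```text
t: 13.52
ee_pos: [0.5189, -0.0314, 0.0128]
ee_rot: [[-0.994, -0.109, 0.001], [-0.109, 0.994, -0.0], [-0.001, -0.0, -1.0]]
ft_force: [-1.4, 0.6, 0.6]
opening: 0.004
```

```bash
python3 look.py 9
```

```text
13.625 [ 0.51887092 -0.03143774  0.01286288] [-0.30006666  0.76434684 -0.03106465] 0.0034752800489401417
```

View pics/scene9z.png

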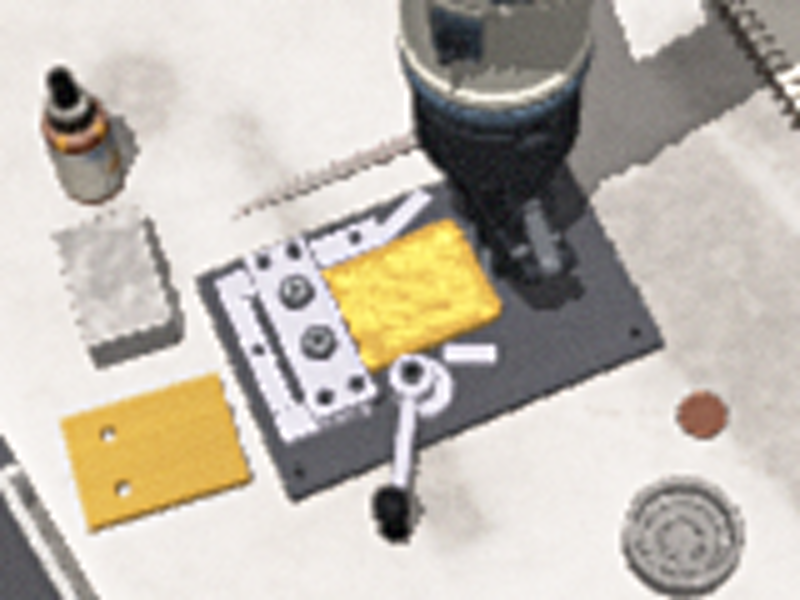

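The front edge is now under the bridge and the plate is straight. I'll push to just short of home, then go in small steps watching the force.

Call:
drive_tool(increments=[[-1,-0.4,0,0,0],[-1,-0.8,0,0,0],[-1,-1.2,0,0,0],[-1,-1.6,0,0,0],[-1,-2.0,0,0,0],[-1,-2.3,0,0,0],[-1,-2.3,0,0,0]])

```text
t: 14.5
ee_pos: [0.5405, -0.0286, 0.0126]
ee_rot: [[-0.994, -0.109, -0.001], [-0.109, 0.994, 0.0], [0.001, 0.0, -1.0]]
ft_force: [-4.1, 2.0, 1.6]
opening: 0.002
```

Call:
drive_tool(increments=[[-1,-0.2,0,0,0],[-1,-0.4,0,0,0],[-1,-0.4,0,0,0]])

```text
t: 14.88
ee_pos: [0.5443, -0.0282, 0.0126]
ee_rot: [[-0.994, -0.109, -0.001], [-0.109, 0.994, 0.0], [0.001, 0.001, -1.0]]
ft_force: [-4.8, 3.8, 2.0]
opening: 0.002
```

Call:
drive_tool(increments=[[-1,-0.2,0,0,0],[-1,-0.3,0,0,0],[-1,-0.3,0,0,0]])

```text
t: 15.25
ee_pos: [0.547, -0.0278, 0.0125]
ee_rot: [[-0.994, -0.109, -0.002], [-0.109, 0.994, 0.0], [0.002, 0.001, -1.0]]
ft_force: [-6.1, 1.9, 2.5]
opening: -0.002
```

Call:
drive_tool(increments=[[-1,-0.2,0,0,0],[-1,-0.3,0,0,0],[-1,-0.3,0,0,0]])

```text
t: 15.62
ee_pos: [0.5505, -0.0276, 0.0126]
ee_rot: [[-0.994, -0.109, -0.001], [-0.109, 0.994, 0.0], [0.001, 0.0, -1.0]]
ft_force: [-4.2, 3.0, -0.7]
opening: 0.0
```

Call:
drive_tool(increments=[[-1,-0.2,0,0,0],[-1,-0.2,0,0,0]])

```text
t: 15.88
ee_pos: [0.5507, -0.0276, 0.0124]
ee_rot: [[-0.994, -0.109, -0.004], [-0.109, 0.994, 0.0], [0.004, 0.001, -1.0]]
ft_force: [-10.4, 0.5, 6.1]
opening: 0.0
```

```bash
python3 look.py 10
```

```text
15.975 [ 0.55068259 -0.02756846  0.01244421] [-9.8186673   1.42647888  5.79410255] 0.003913618488756405
```

View pics/scene10z.png

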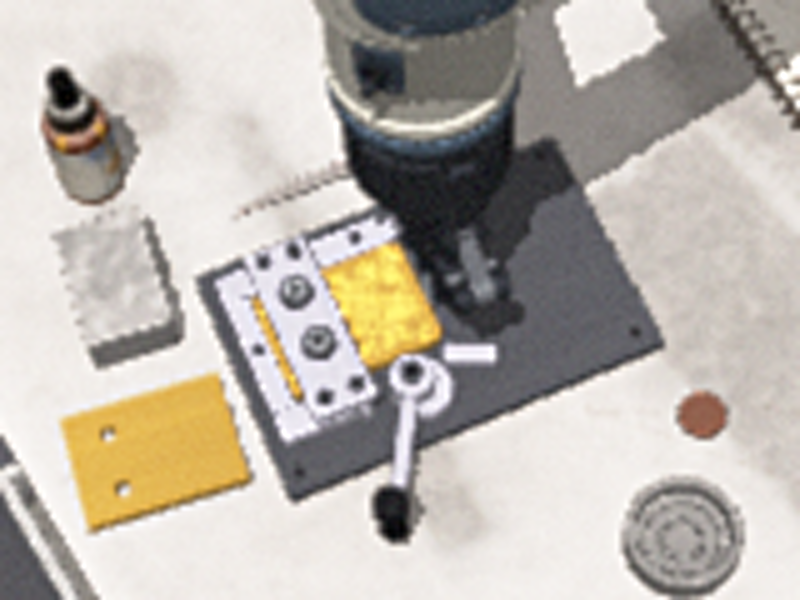

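The force climbs without motion, and the plate's front edge now fills the slot between bridge and stop, (255,300) to (298,398). I'll give one firmer nudge to confirm, then withdraw.

Call:
drive_tool(increments=[[-1,-0.2,0,0,0],[-1,-0.4,0,0,0],[-1,-0.4,0,0,0]])

```text
t: 16.35
ee_pos: [0.5508, -0.0275, 0.012]
ee_rot: [[-0.994, -0.109, -0.012], [-0.109, 0.994, -0.0], [0.012, 0.001, -1.0]]
ft_force: [-21.1, -3.0, 17.4]
opening: 0.001
```

Call:
drive_tool(increments=[[-1,0.6,0,0,0],[-1,1.4,0,0,0],[-1,3,0,0,0],[-1,5,0,-3,0],[-1,9,0,-8,0],[-1,13,0,-12,0],[-1,13,0,-12,0]])

```text
t: 17.23
ee_pos: [0.4263, -0.0417, 0.1352]
ee_rot: [[-0.994, -0.109, 0.004], [-0.109, 0.994, -0.001], [-0.004, -0.001, -1.0]]
ft_force: [1.3, 0.3, -0.2]
opening: -0.001
```

```bash
python3 look.py 11
```

```text
17.325 [ 0.4280097  -0.04152192  0.13328691] [-0.03274661 -0.45903062 -0.23462741] -0.0005719215795571737
```

View pics/scene11z.png

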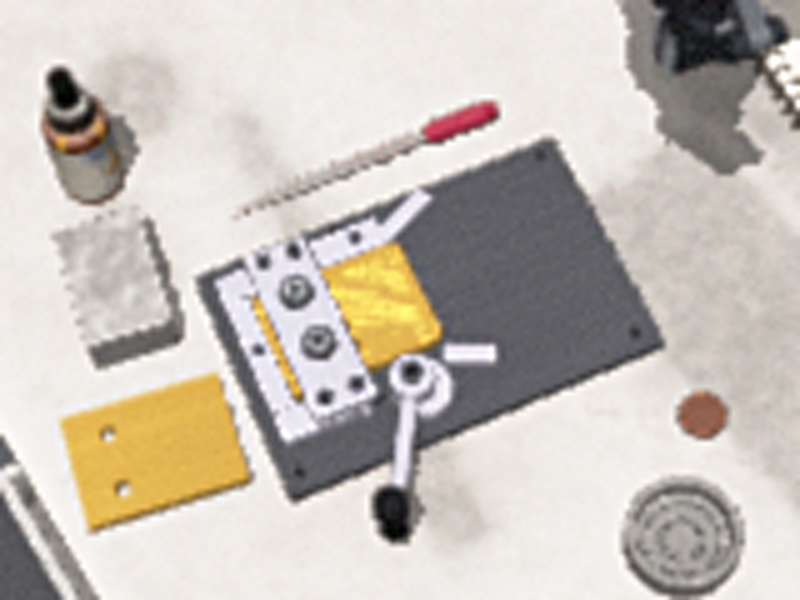

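View pics/top11z.png

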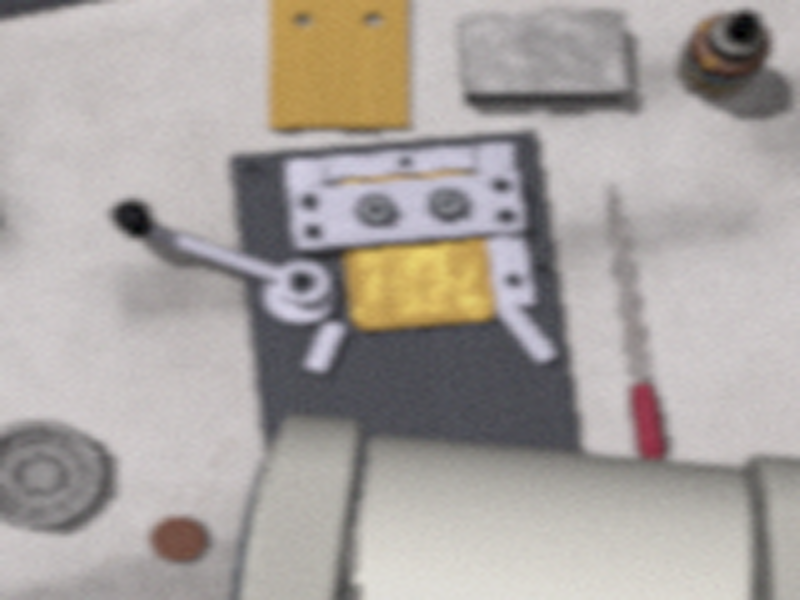

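The plate is home: it stopped at 21 N and its front edge shows along the stop slot in both views. It also lies along the fence at (495,290). Now I plan the lever closing and check wrist room.

```bash
cat > plan.py <<'E'
from h import *
np.set_printoptions(precision=2,suppress=True)
s=arm.observe();p=s['ee_pos'][:2]*1000;R=s['ee_rot'];print('j',s['joint_positions'],p,s['ee_pos'][2], 'toolx ang',np.degrees(np.arctan2(R[1,0],R[0,0]))%360)
piv=np.array([579.7,25.9]);L=75;off=18.5
a0=np.degrees(np.arctan2(R[1,0],R[0,0]))%360
for q in (0,10,20,30,40,50,60,70,80,90,100,110,116):
    w=np.radians(60+q+6.2);k=piv+L*np.array([np.cos(w),np.sin(w)]);tg=np.array([-np.sin(w),np.cos(w)])
    f=k-(off if q else 30)*tg; d=R[:2,:2].T@(f-p)/10
    print(q,'knob',k,'finger',f,'tool cm',d,'turn',round(a0-(156.2+q),1))
E
python3 plan.py
```

```text
j [-0.1   0.18  2.13 -0.    0.83 -1.78] [428.01 -41.52] 0.13328690592913894 toolx ang 186.24514755894793
0 knob [609.97  94.52] finger [637.41  82.42] tool cm [-22.16  10.04] turn 30.0
10 knob [597.59  98.74] finger [615.56  94.32] tool cm [-20.12  11.46] turn 20.0
20 knob [584.67 100.74] finger [603.13  99.51] tool cm [-18.94  12.11] turn 10.0
30 knob [571.6  100.46] finger [589.99 102.46] tool cm [-17.67  12.55] turn 0.0
40 knob [558.78  97.92] finger [576.54 103.08] tool cm [-16.34  12.76] turn -10.0
50 knob [546.59  93.19] finger [563.19 101.36] tool cm [-14.99  12.73] turn -20.0
60 knob [535.4   86.42] finger [550.33  97.35] tool cm [-13.67  12.47] turn -30.0
70 knob [525.57  77.81] finger [538.37  91.16] tool cm [-12.41  11.99] turn -40.0
80 knob [517.38  67.62] finger [527.67  83.  ] tool cm [-11.26  11.29] turn -50.0
90 knob [511.08  56.17] finger [518.54  73.09] tool cm [-10.25  10.41] turn -60.0
100 knob [506.86  43.79] finger [511.28  61.76] tool cm [-9.4   9.36] turn -70.0
110 knob [504.86  30.87] finger [506.09  49.33] tool cm [-8.75  8.18] turn -80.0
116 knob [504.76  23.02] finger [504.05  41.51] tool cm [-8.46  7.43] turn -86.0
```

Call:
drive_tool(increments=[[-1,-5,2.5,0,8],[-1,-10,5,0,16],[-1,-15,7.5,0,24],[-1,-20,9.5,0,30],[-1,-22.2,10,1,30],[-1,-22.2,10,5,30],[-1,-22.2,10,8.5,30],[-1,-22.2,10,9.6,30],[-1,-22.2,10,9.6,30],[-1,-22.2,10,9.6,30]])

```text
t: 18.58
ee_pos: [0.6384, 0.0824, 0.0378]
ee_rot: [[-0.915, 0.403, 0.002], [0.403, 0.915, 0.0], [-0.002, 0.001, -1.0]]
ft_force: [-0.2, -0.1, 0.5]
opening: 0.006
```

```bash
python3 look.py 12; sed -i 's/a0-(156.2+q)/a0-(156.2+q*.87)/' plan.py; python3 plan.py
```

```text
18.675 [0.63842845 0.08236116 0.03817361] [-0.2948439   0.13455896 -0.75311043] -0.000987107303455133
j [ 0.13  0.6   1.72 -0.    0.81 -1.03] [638.43  82.36] 0.03817360653547742 toolx ang 156.2602179771978
0 knob [609.97  94.52] finger [637.41  82.42] tool cm [ 0.09 -0.04] turn 0.1
10 knob [597.59  98.74] finger [615.56  94.32] tool cm [2.58 0.17] turn -8.6
20 knob [584.67 100.74] finger [603.13  99.51] tool cm [3.92 0.15] turn -17.3
30 knob [571.6  100.46] finger [589.99 102.46] tool cm [ 5.24 -0.11] turn -26.0
40 knob [558.78  97.92] finger [576.54 103.08] tool cm [ 6.5  -0.59] turn -34.7
50 knob [546.59  93.19] finger [563.19 101.36] tool cm [ 7.65 -1.29] turn -43.4
60 knob [535.4   86.42] finger [550.33  97.35] tool cm [ 8.67 -2.17] turn -52.1
70 knob [525.57  77.81] finger [538.37  91.16] tool cm [ 9.51 -3.22] turn -60.8
80 knob [517.38  67.62] finger [527.67  83.  ] tool cm [10.16 -4.4 ] turn -69.5
90 knob [511.08  56.17] finger [518.54  73.09] tool cm [10.6  -5.67] turn -78.2
100 knob [506.86  43.79] finger [511.28  61.76] tool cm [10.81 -7.01] turn -86.9
110 knob [504.86  30.87] finger [506.09  49.33] tool cm [10.78 -8.35] turn -95.6
116 knob [504.76  23.02] finger [504.05  41.51] tool cm [10.66 -9.15] turn -100.9
```

View pics/scene12z.png

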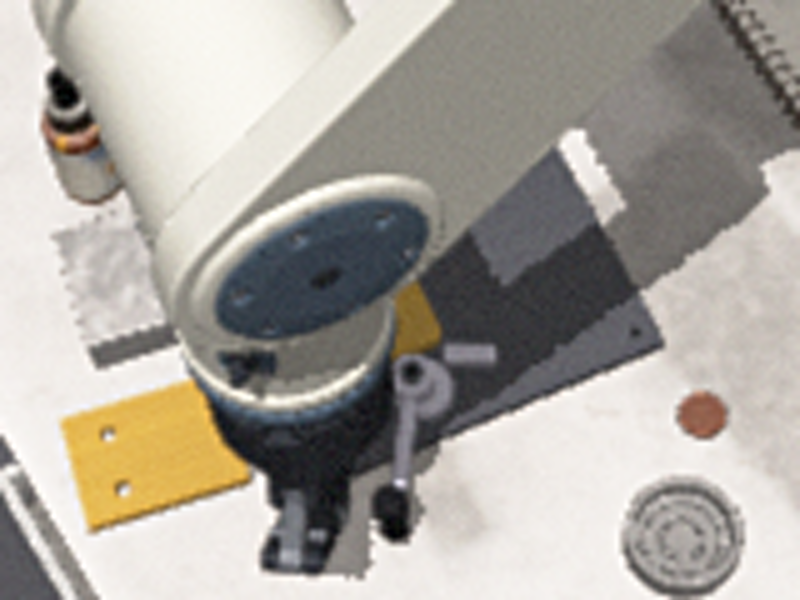

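The finger stands on the far side of the knob at (390,510). Now I sweep it round.

Call:
drive_tool(increments=[[-1,0.8,0,0.1,-3],[-1,1.6,0.1,0.1,-6],[-1,2.2,0.2,0.1,-8],[-1,2.6,0.2,0.1,-9],[-1,3.0,0.2,0.1,-12],[-1,3.5,0.2,0.1,-15],[-1,3.9,0.15,0.1,-17],[-1,4.4,0.1,0.1,-20],[-1,4.8,0,0.1,-23],[-1,5.2,-0.1,0.1,-26],[-1,5.2,-0.1,0.1,-26]])

```text
t: 20.05
ee_pos: [0.5891, 0.1023, 0.0359]
ee_rot: [[-0.999, -0.039, -0.0], [-0.039, 0.999, 0.0], [0.0, 0.0, -1.0]]
ft_force: [-0.2, -0.3, -0.5]
opening: -0.0
```

```bash
python3 look.py 13; python3 plan.py
```

```text
20.15 [0.5893478  0.10227913 0.03582413] [0.45870808 0.5904832  0.99544145] 0.0030873188577367765
j [ 0.17  0.56  1.82  0.    0.76 -1.44] [589.35 102.28] 0.03582413232287018 toolx ang 182.19218675854216
0 knob [609.97  94.52] finger [637.41  82.42] tool cm [-4.73 -2.17] turn 26.0
10 knob [597.59  98.74] finger [615.56  94.32] tool cm [-2.59 -0.9 ] turn 17.3
20 knob [584.67 100.74] finger [603.13  99.51] tool cm [-1.37 -0.33] turn 8.6
30 knob [571.6  100.46] finger [589.99 102.46] tool cm [-0.07  0.02] turn -0.1
40 knob [558.78  97.92] finger [576.54 103.08] tool cm [1.28 0.13] turn -8.8
50 knob [546.59  93.19] finger [563.19 101.36] tool cm [2.62 0.01] turn -17.5
60 knob [535.4   86.42] finger [550.33  97.35] tool cm [ 3.92 -0.34] turn -26.2
70 knob [525.57  77.81] finger [538.37  91.16] tool cm [ 5.14 -0.92] turn -34.9
80 knob [517.38  67.62] finger [527.67  83.  ] tool cm [ 6.24 -1.69] turn -43.6
90 knob [511.08  56.17] finger [518.54  73.09] tool cm [ 7.19 -2.65] turn -52.3
100 knob [506.86  43.79] finger [511.28  61.76] tool cm [ 7.96 -3.75] turn -61.0
110 knob [504.86  30.87] finger [506.09  49.33] tool cm [ 8.52 -4.97] turn -69.7
116 knob [504.76  23.02] finger [504.05  41.51] tool cm [ 8.76 -5.75] turn -74.9
```

View pics/scene13z.png

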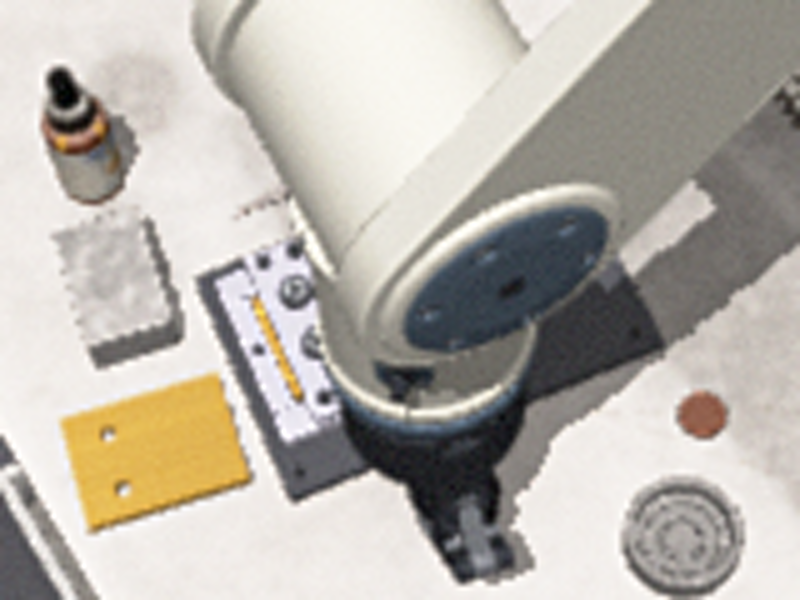

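The knob has left its old place at (390,510) and is hidden behind the gripper, moving with the finger. The plate is still in the stop slot. I'll continue.

Call:
drive_tool(increments=[[-1,0.4,0.05,0,-3],[-1,0.9,0.1,0,-6],[-1,1.3,0.1,0,-9],[-1,1.7,0.1,0,-12],[-1,2.2,0.05,0,-15],[-1,2.6,0,0,-17],[-1,3.1,-0.1,0,-20],[-1,3.5,-0.2,0,-23],[-1,3.9,-0.35,0,-26],[-1,4.3,-0.5,0,-29],[-1,4.7,-0.7,0,-32],[-1,5.1,-0.9,0,-35]])

```text
t: 21.65
ee_pos: [0.539, 0.0913, 0.0359]
ee_rot: [[-0.795, -0.606, 0.001], [-0.606, 0.795, 0.0], [-0.001, -0.0, -1.0]]
ft_force: [1.7, 0.1, 0.4]
opening: -0.0
```

```bash
python3 look.py 14; python3 plan.py|tail -7
```

```text
21.75 [0.53850114 0.09112372 0.0357927 ] [0.24953129 0.25197222 0.37337359] -0.00023890076920237308
60 knob [535.4   86.42] finger [550.33  97.35] tool cm [-1.32 -0.22] turn 8.9
70 knob [525.57  77.81] finger [538.37  91.16] tool cm [0.01 0.01] turn 0.2
80 knob [517.38  67.62] finger [527.67  83.  ] tool cm [1.35 0.01] turn -8.5
90 knob [511.08  56.17] finger [518.54  73.09] tool cm [ 2.68 -0.23] turn -17.2
100 knob [506.86  43.79] finger [511.28  61.76] tool cm [ 3.94 -0.69] turn -25.9
110 knob [504.86  30.87] finger [506.09  49.33] tool cm [ 5.11 -1.36] turn -34.6
116 knob [504.76  23.02] finger [504.05  41.51] tool cm [ 5.75 -1.86] turn -39.9
```

View pics/scene14z.png

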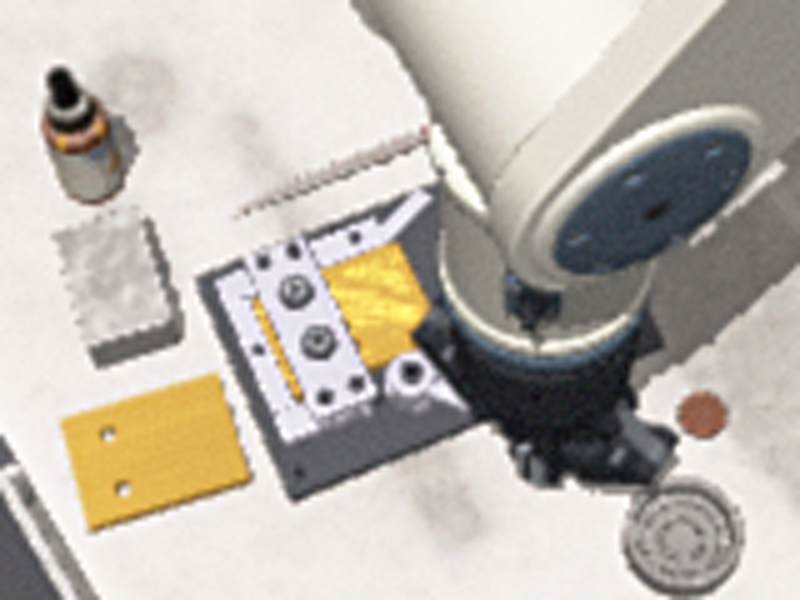

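View pics/top14z.png

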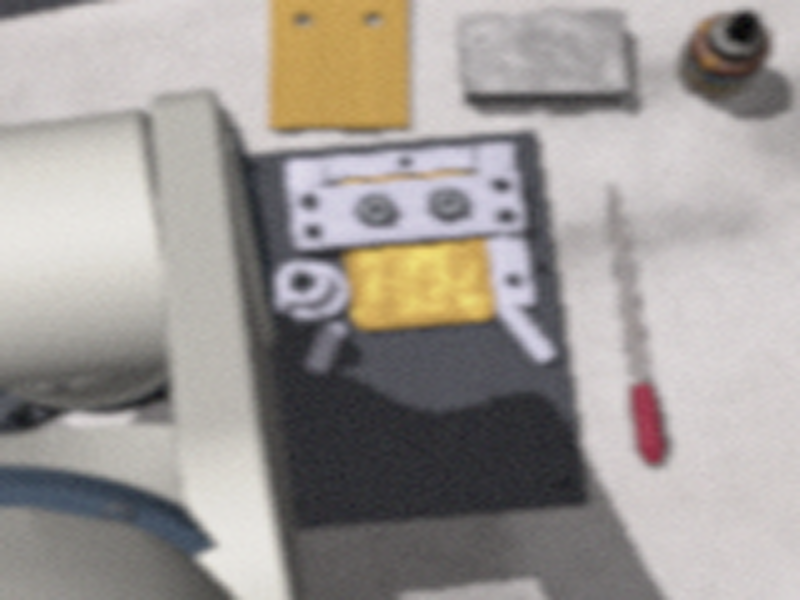

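The lever follows and the cam now bears at the plate's left edge. I'll continue toward the limit.

Call:
drive_tool(increments=[[-1,0.4,0,0,-3],[-1,0.9,0,0,-6],[-1,1.35,0,0,-9],[-1,1.8,-0.05,0,-12],[-1,2.2,-0.15,0,-15],[-1,2.7,-0.25,0,-17],[-1,3.1,-0.4,0,-20],[-1,3.5,-0.55,0,-23],[-1,3.9,-0.7,0,-26],[-1,3.9,-0.7,0,-26]])

```text
t: 23.0
ee_pos: [0.5125, 0.0622, 0.0359]
ee_rot: [[-0.452, -0.892, 0.001], [-0.892, 0.452, 0.0], [-0.001, -0.001, -1.0]]
ft_force: [1.1, 0.4, -1.0]
opening: -0.004
```

```bash
python3 plan.py|sed -n '1p;12,15p'; python3 -c "
from h import *
print(arm.observe()['ft_force'])"
```

```text
j [ 0.12  0.46  2.01  0.    0.67 -2.56] [512.51  62.2 ] 0.03594955880709666 toolx ang 243.1589237514616
100 knob [506.86  43.79] finger [511.28  61.76] tool cm [0.1  0.09] turn -0.0
110 knob [504.86  30.87] finger [506.09  49.33] tool cm [ 1.44 -0.01] turn -8.7
116 knob [504.76  23.02] finger [504.05  41.51] tool cm [ 2.23 -0.18] turn -14.0
[ 1.0993564   0.42243942 -1.00050169]
```

Call:
drive_tool(increments=[[-1,0.3,0,0,-2],[-1,0.6,0,0,-4],[-1,0.9,0,0,-6],[-1,1.2,0,0,-8],[-1,1.2,0,0,-8]])

```text
t: 23.62
ee_pos: [0.5074, 0.0516, 0.036]
ee_rot: [[-0.323, -0.946, 0.001], [-0.946, 0.323, 0.0], [-0.001, -0.001, -1.0]]
ft_force: [3.3, 2.4, 0.7]
opening: -0.001
```

Call:
drive_tool(increments=[[-1,0.2,0,0,0],[-1,0.3,0,0,0],[-1,0.3,0,0,0]])

```text
t: 24.0
ee_pos: [0.5073, 0.0502, 0.0362]
ee_rot: [[-0.324, -0.946, 0.003], [-0.946, 0.324, 0.002], [-0.003, -0.002, -1.0]]
ft_force: [6.1, 13.5, -2.2]
opening: 0.004
```

Call:
drive_tool(increments=[[-1,0.2,0,0,0],[-1,0.3,0,0,0],[-1,0.3,0,0,0]])

```text
t: 24.38
ee_pos: [0.5072, 0.0495, 0.0363]
ee_rot: [[-0.325, -0.946, 0.005], [-0.946, 0.325, 0.005], [-0.007, -0.003, -1.0]]
ft_force: [7.3, 31.4, -5.6]
opening: 0.003
```

```bash
python3 look.py 15
```

```text
24.475 [0.5072578  0.04955506 0.03627512] [ 7.92375957 31.11494762 -6.10278715] 0.0018186443483228397
```

View pics/scene15z.png

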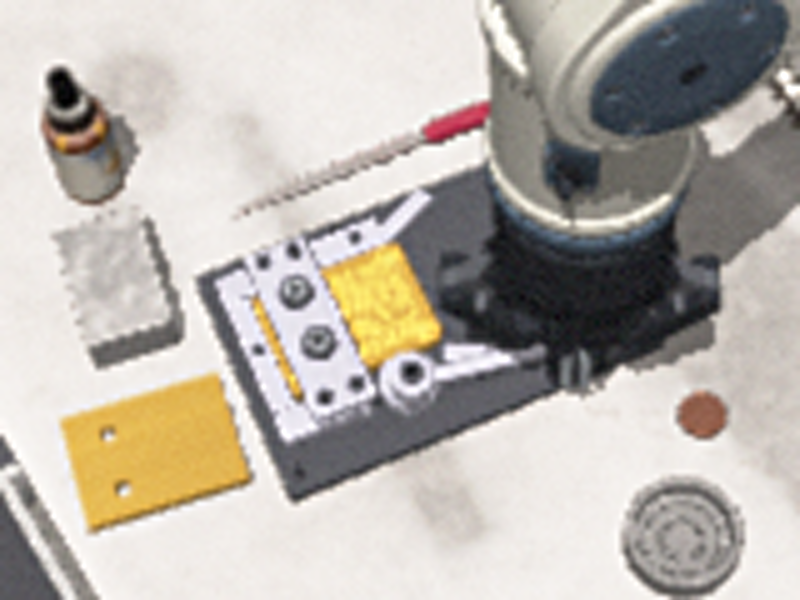

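View pics/top15z.png

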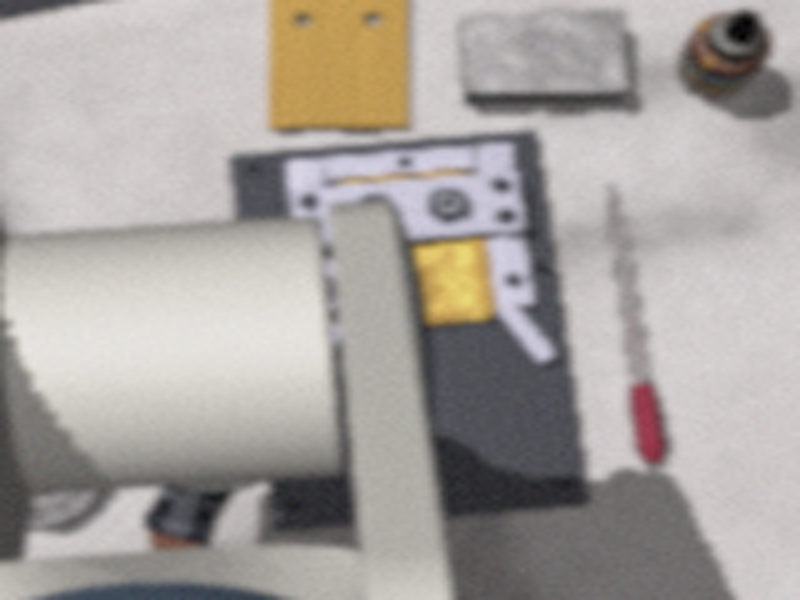

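The lever is hard against its limit: the force rose from 3 to 31 N with under 2 mm of motion, at the predicted closed position. I'll release, withdraw, and check.

Call:
drive_tool(increments=[[-1,-0.6,0,0,0],[-1,-1.5,0,0,0],[-1,-3,0,0,0],[-1,-4,0,-4,0],[-1,-6,0,-9,0],[-1,-11,3,-13,0],[-1,-16,6,-13,0],[-1,-18,8,-13,0],[-1,-18,8,-13,0]])

```text
t: 25.6
ee_pos: [0.4857, 0.2439, 0.1658]
ee_rot: [[-0.319, -0.948, -0.0], [-0.948, 0.319, -0.0], [0.0, 0.0, -1.0]]
ft_force: [0.3, -0.9, -0.1]
opening: -0.003
```

```bash
python3 look.py 16
```

```text
25.7 [0.486502   0.24186715 0.16562219] [0.07374674 0.58944402 0.13319249] 0.001607739092052017
```

View pics/scene16z.png

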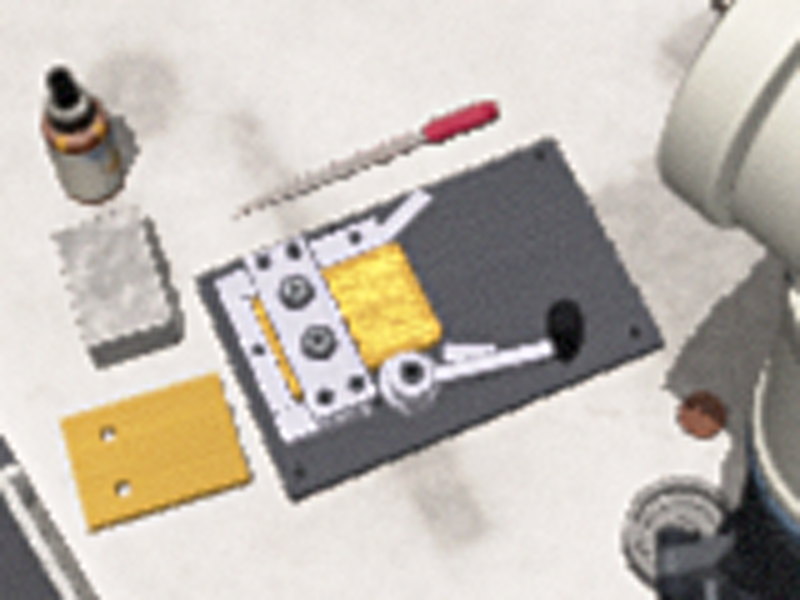

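View pics/top16z.png

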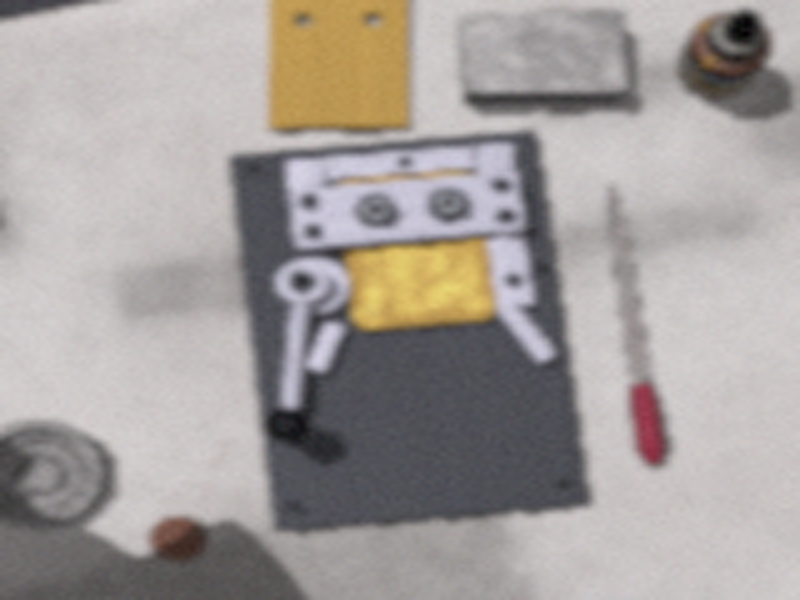

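```bash
python3 - <<'E'
from h import *
for c,k,h,f,o in(('top',(288,424),(303,282),(5,4),(255,130)),('scene',(565,318),(410,371),(5,5),(225,140))):
    d=ld(c+'16.npz');g=lambda p:(np.array(p)+.5)/f-.5+o
    a=ray(d,*g(k),.060)[:2];b=ray(d,*g(h),.038)[:2];v=(a-b)*1000
    print(c,np.linalg.norm(v),'arm angle jig',np.degrees(np.arctan2(v[1],v[0]))-6.2,'(closed=170)')
# bystanders / plate: change between first and last pictures
for c,b in (('scene',(225,140,385,260)),):
    A=ld('scene11.npz')['frame'].astype(int);B=ld('scene16.npz')['frame'].astype(int)
    print('changed px near plate',(np.abs(A-B).sum(2)[185:215,288:312]>120).sum())
m=yellow(ld('top16.npz'));m[:188]=0;m[215:]=0;m[:,:300]=0;m[:,375:]=0
r,_=rect_of(ld('top16.npz'),m,.018);print(r)
E
```

```text
top 74.48683749985977 arm angle jig 170.25997656777145 (closed=170)
scene 75.24838949491662 arm angle jig 168.4960238018716 (closed=170)
changed px near plate 13
((580.4351806640625, -22.85357666015625), (43.834129333496094, 58.436771392822266), 6.085996150970459)
```

The lever reads 168.5–170° (closed is 170°). The exposed plate is 43.8 mm (43 expected when home) and at the jig's angle. I'll hand in.

```bash
python3 -c "
from h import *
print(arm.hand_in())"
```

```text
the job is handed in; nothing more can be done
None
```

The plate is home against the end stop and clamped, and I handed the job in at about 26 s on the robot's clock.

- **What I did:**
  - The lever had been left at about 0.34 rad, so I pushed it back to its open stop first.
  - I nudged the plate about 10 mm sideways to line it up with the channel.
  - I slid it flat under the bush plate until it stopped; a nudge to 21 N did not move it further.
  - I swept the lever round to its limit, where the force rose to 31 N with under 2 mm of movement.
- **Last checks:**
  - The lever arm measured 168.5° in one view and 170.3° in the other (170° is closed).
  - 43.8 mm of plate showed in front of the bridge (43 mm expected when home), and it was square to the jig.
  - Its front edge filled the slot at the end stop, and its side lay along the fence.
  - By eye, the things around the jig were where they had been. The pliers were outside the last close-ups, but the arm never worked near them.
- **Disagreements:**
  - The two cameras differed by 2 to 5 mm on where things were, so I relied on contact forces and on positions measured within one view.
  - The fingertips were also slimmer sideways than I had assumed, so the first sideways push stopped short of the plate.

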